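Book a transport carrier in through the sprung flap

TASK

Book in the red-capped carrier that lies in the lane of the check-in unit: roll it forward along the deck, without lifting it, until it rests by itself squarely on the yellow reader line, hand off. With it still lying there, press the green button fully down to book it, then push the carrier on through the blue sprung flap so that it rolls down into the bay and the flap snaps shut behind it. Leave everything else on the bench where it is.

Things in the scene. Friction and masses are not known exactly. Their poses are not given: they have to be found in the camera images.
- unit: Check-in unit, white and steel, fixed on the bench. x: level rolling direction, from the lane's open end to the flap; y across; z up. Origin on the bench under the middle of the reader line. The level steel deck, 65 mm above the bench, is 196 mm wide between side rails (10 mm thick, 25 mm high above the deck) and runs from x = -240 mm (no end wall) to x = 32 mm.
- reader_line (a point): Yellow line across the deck, over a black reader window, repeated as ticks on both rails. The point is its middle, on the deck surface; axes as the unit's (x: rolling direction, y: along the line, z: up).
- sill (a point): Middle of the edge where the level deck ends, 32 mm beyond the reader line. From here a steel ramp falls at 20 degrees under the flap into the bay, 212 mm wide inside, down to a rubber buffer 194 mm beyond the reader line. A carrier whose centre passes this edge rolls down against the flap.
- flap_hinge (a point): Middle of the hinge line of the blue flap, 47 mm beyond the reader line, 62 mm above the deck; axes as the unit's. The flap is a plastic plate 208 mm wide, 62 mm high, 4 mm thick that hangs from this line, its near face in the plane of the hinge, and swings inward, away from the lane.
- lintel (a point): Middle of the top of the steel lintel bar over the flap, 73 mm above the deck. Its near face is 2 mm on the lane's side of the hinge, its underside 63 mm above the deck. Behind it a clear cover roofs the bay: nothing reaches in from above, but fingers leaning back about 30 degrees, tips ahead, reach some 25 mm in under the lintel.
- flap (a joint): Flap angle in rad: 0 hangs shut, up to 1.5 swung inward. Spring and weight shut it: 0.04 N m when shut, 0.085 N m at 1.2 rad. The carrier opens it with 1 to 4 N. Push until the carrier's centre is 20 to 30 mm beyond the hinge; from there it rolls down the ramp by its own weight and the flap falls shut behind it.
- carrier_center (a point): Centre of the carrier to book in: closed white cylinder, red end caps, grey felt running bands, 180 mm long, 52 mm in diameter, 0.6 kg, lying across the lane 110 to 180 mm before the reader line, up to 0.08 rad askew. y: the cylinder's axis; x, z turn as it rolls. On the deck it is 26 mm above it. Pushed at 50 mm/s and left, it coasts under 10 mm.
- carrier: The same red-capped carrier; its origin is its centre.
- bay_floor (a point): Point on the ramp inside the bay, 160 mm beyond the reader line, about where the carrier comes to lie against the buffer; seen through the clear cover.
- book_button_top (a point): Centre of the top of the green push button (32 mm across) in its round black housing (48 mm across, its rim 10 mm below the button top) on the grey pod on the outside of the lane's +y rail, 148 mm from the lane's middle; the button top is 40 mm above the deck. z is up; it is pressed straight down.
- book_button (a joint): Travel of the green button in m: 0 released, 0.006 fully pressed (about 5 N); it springs back. 0.0045 or more counts as pressed.
- parked_center (a point): Centre of another carrier, like the first but with blue caps, lying in a steel cradle on the bench beyond the lane. Bystander.
- tube_rack: Orange rack with blood tubes, 110 x 60 mm, 90 mm high, on the bench beside the bay. Origin under its middle. Bystander.
- logger: Grey temperature logger, 60 x 100 mm, 24 mm high, on the bench to the right of the bay. Origin under its middle. Bystander.
- scanner: Hand scanner on its black stand, 90 mm foot, 115 mm high, beyond the pod. Origin under the foot. Bystander.
- steel_tray: Steel instrument tray 160 x 100 mm, 30 mm high, left on the bench. Origin under its middle. Bystander.
- sanitiser: Bottle of hand sanitiser, 64 mm across, 170 mm high, on the right. Origin under its middle. Bystander.

How it is judged:
On the way, in this order (a step that is already met when the one before it is completed fails the run):
1. the carrier lies still and untouched on the reader line (centre within 10 mm of it, square within 0.08 rad) for 0.6 s (x of carrier_center in the frame of reader_line between -0.01 and 0.01 m and angle between the y axis of carrier_center and the y axis of reader_line, either way round below 0.08 rad and linear speed of carrier below 0.015 m/s and contact force between each of the fingers, the arm and carrier below 0.1 N), for 0.6 s.
2. the green button is pressed while the carrier lies on the reader line (value of joint book_button above 0.0045 m and x of carrier_center in the frame of reader_line between -0.01 and 0.01 m and angle between the y axis of carrier_center and the y axis of reader_line, either way round below 0.08 rad and linear speed of carrier below 0.015 m/s), for 0.05 s.
At the end, for the whole second after the job is handed in: The red-capped carrier lies at rest in the bay, its centre more than 120 mm beyond the reader line, the flap is shut behind it (less than 0.06 rad), and the button has sprung back (x of carrier_center in the frame of reader_line above 0.12 m and value of joint flap below 0.06 rad and linear speed of carrier below 0.02 m/s and value of joint book_button below 0.002 m); the robot touches nothing.
It fails at once if the carrier is lifted more than 15 mm off the deck (z of carrier_center in the frame of reader_line above 0.041 m).
It fails at once if the carrier leaves the lane (x of carrier_center in the frame of reader_line below -0.24 m or z of carrier_center in the frame of reader_line below -0.05 m).
It fails at once if something else on the bench is moved more than 20 mm: blue-capped carrier in the cradle, tube rack, temperature logger, hand scanner, steel tray, sanitiser bottle (distance of any of parked_center, tube_rack, logger, scanner, steel_tray, sanitiser from where it was at the start of the episode above 0.02 m).
It also fails if it takes over 61 s, if anything falls off the work surface, if the arm or the gripper's body presses on something with over 40 N, if the wrist force passes 120 N, or if a joint passes its speed limit or range.

ROBOT

A 7-joint arm with a two-finger parallel gripper is mounted at the origin on the work surface. World frame = base frame: x ahead of the robot, y to its left, z up, the work surface at z = 0. Lengths are in m, angles in rad, forces in N, time in s.
With the tool pointing down it reaches from about 0.4 to 0.75 m from the base axis. Payload 19.5 kg.
Tool frame: the origin (TCP) lies on the centre line of the jaws, within the pads' length; the fingertips stand 14 mm ahead of it and the grasp point (between the pads) lies 5 mm behind it (bot.tcp_to_tips is the distance from the TCP to the fingertips, in m); z points along the fingers, y is the line along which they close (so a half turn about z gives the same grasp; the last joint's range is limited). The gripper opens to 85 mm and grips with 20 to 120 N. Pads are 22 mm wide; open, the fingers measure 114 mm over their backs; the gripper's body (76 mm by 85 mm) begins 54 mm behind the grasp point. The pads swing forward as they close: fully open they stand 13 mm farther back than shut.
Start: joints at [1.148, 0.707, -0.028, 1.485, 0.022, 0.951, -0.075], TCP at [0.214, -0.534, 0.245] pointing down, gripper open.
Joint ranges: [-2.71, 2.71], [-0.32, 2.16], [-1.57, 1.52], [0, 2.45], [-1.46, 4.6], [0, 2.02], [-2.83, 2.83]. Speed limits (rad/s): [1.89, 1.89, 2.57, 2.57, 3.01, 3.01, 3.01].

INTERFACE

Orientations are given as a rotation vector (axis times angle).
In Python, from plant import bot gives the robot as it stands.
- The arm moves only by the shell command python3 -m pendant 'ROWS' [OPENING] [FORCE]. ROWS is JSON, a list of rows, each a list of 2 entries, a list of its own where there are three numbers: the shift along the tool's x, y, z in units of 40 mm (1.0 is 40 mm), then the turn, a rotation vector about the tool's x, y, z in units of 6 degrees (1.0 is 6 degrees). In form: [[[dx, dy, dz], [wx, wy, wz]], ...]. A call has 1 to 20 rows; each row shifts and turns the commanded pose from where the row before left it, along the tool's axes as they then stand; what a row does not reach is not made up. A row lasts 1/12 s, in which the tool goes at most 41.7 mm and 7.16 degrees, less where a joint would pass 70% of its speed; a pose out of reach is approached as far as the arm can. A call is refused whole if a number of a shift passes 1 or a number of a turn 1, either way. A call with a gripper value outside its range is refused whole. OPENING is the closure, from 0 (fully open) to 1 (shut), set as the call begins (- or left out, the last holds). The fingers move at their own pace and stop on an object; FORCE is the grip in N (left out, the last holds). Time passes only in rows, so rows that do not move let the fingers close. It gives the time, the measured TCP pose, the force, the opening and the grip force at its end, in the units of the state.
- bot.sense(): the state, without advancing time (a new reading comes with each control period).
- bot.get_image(name): name is "scene" or "side" or "wrist"; returns a dict with "image" (384x512x3 uint8, red, green, blue), "depth" (384x512 float32, m along the optical axis (not along the pixel's ray), 0 where there is no reading), "intrinsics" (3x3 intrinsics, pixels), "origin" and "orientation" of the camera in the world; the wrist camera has in their place "hand_eye" (4x4, takes a point from camera to tool coordinates, whose origin is the TCP and whose axes are the flange's). Camera axes: x right, y up, looking along -z (the intrinsics and any distortion apply to the point x, -y, -z); pixel columns grow to the right and rows downward; lengths in m; the calibration is good to about 2 mm. A picture is of the moment at which its call begins: read the wrist's pose just before it.
- bot.sign_off(): hands the job in; it is judged then, once.
The state is a dict: "time": time; "joint_positions": joint angles; "dq": joint speeds; "effort": joint torques, N m; "ee_pos": TCP position; "orientation": TCP orientation; "contact_force": force on the tool from outside, world axes, zero at the start; "torque": the same for the moment, N m; "width": finger opening in m; "finger_force": force on a finger pad.
Only numpy, scipy, OpenCV 4.12 (cv2) and the standard library are available. Lean on these libraries where they do the work, as an engineer would, in place of code of your own. Each camera call takes 0.05 s, during which the arm holds its last target. There are 200 camera calls.

## Working session

There is one attempt and no reset: what is moved stays moved. The work goes in short steps, Python scripts to look and compute and a shell command to move; the robot and the scene stay as the last step left them, time stands still between calls to the robot, and variables do not carry over. Pictures are saved under pics/ and viewed, at most 13 in all, crops included, and the job is handed in when it is done.

```bash
mkdir -p pics; python3 - <<'E'
from plant import bot
import cv2,numpy as np,pickle
s=bot.sense();print(s['time'],s['ee_pos'],s['orientation'],s['width'],bot.tcp_to_tips)
d={}
for n in("scene","side"):
    g=bot.get_image(n);d[n]=g;cv2.imwrite(f"pics/{n}0.png",g["image"][:,:,::-1]);print(n,g["origin"],g["orientation"],g["intrinsics"],[k for k in g])
pickle.dump(d,open("d0.pkl","wb"))
E
```

```text
0.0 [ 0.21361109 -0.53356452  0.24484392] [-3.08374887e+00 -5.94364931e-01  3.87894448e-04] 0.08542477915202736 0.014
scene [ 1.21042566 -0.46930932  1.33248646] [0.52046298 0.25787275 0.849894  ] [[381.19582941   0.         253.53375574]
 [  0.         381.19582941 193.47611403]
 [  0.           0.           1.        ]] ['image', 'depth', 'intrinsics', 'origin', 'orientation']
side [0.36050077 1.2018673  0.97403117] [ 0.12378463 -1.35191236 -2.61797302] [[427.62348381   0.         247.89735536]
 [  0.         427.62348381 191.16904896]
 [  0.           0.           1.        ]] ['image', 'depth', 'intrinsics', 'origin', 'orientation']
```

View pics/scene0.png

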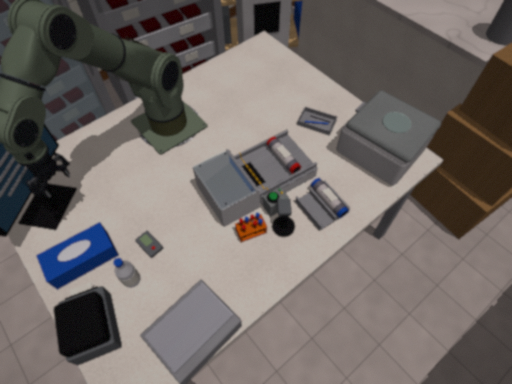

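View pics/side0.png

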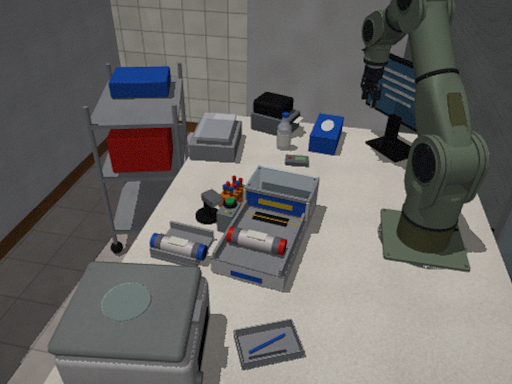

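The scene view shows the lane at centre, with red caps at about (272,143)/(293,166), the yellow line near (255,173) and the green button at (272,197). In the side view the caps are at (232,237)/(283,247), the line at (270,218) and the button at (230,202).

```bash
cat >h.py <<'E'
import numpy as np,cv2
from scipy.spatial.transform import Rotation as R
def cast(g,u,v,z):
    K=g["intrinsics"];r=R.from_rotvec(g["orientation"]).as_matrix() if np.size(g["orientation"])==3 else np.array(g["orientation"])
    d=r@np.array([(u-K[0,2])/K[0,0],-(v-K[1,2])/K[1,1],-1.]);o=np.array(g["origin"])
    return o+d*(z-o[2])/d[2]
def blobs(g,col,box,mn=4):
    h=cv2.cvtColor(g["image"],cv2.COLOR_RGB2HSV).astype(int);H,S,V=h[...,0],h[...,1],h[...,2]
    m={'red':((H<8)|(H>172))&(S>150)&(V>70),'yellow':(H>18)&(H<35)&(S>120)&(V>90),'green':(H>45)&(H<85)&(S>120)&(V>50)}[col]
    k=np.zeros(m.shape,bool);x0,y0,x1,y1=box;k[y0:y1,x0:x1]=1
    n,l,st,c=cv2.connectedComponentsWithStats((m&k).astype(np.uint8),connectivity=8)
    return [(c[i],st[i],np.argwhere(l==i)[:,::-1]) for i in range(1,n) if st[i,4]>=mn]
E
python3 - <<'E'
import pickle;from h import *
d=pickle.load(open("d0.pkl","rb"))
for n,boxes in(("scene",dict(red=(255,130,310,180),yellow=(235,150,275,195),green=(255,180,290,210))),("side",dict(red=(222,222,292,262),yellow=(245,190,300,230),green=(215,190,245,215)))):
    for c,z in(("red",.091),("yellow",.065),("green",.105)):
        for ce,st,p in blobs(d[n],c,boxes[c]):
            print(n,c,ce.round(1),st,cast(d[n],*ce,z).round(4))
            if c=="yellow":
                q=cv2.fitLine(p.astype(np.float32),2,0,.01,.01).ravel();t=(p-q[2:])@q[:2]
                for e in(t.min(),t.max()):print("  end",cast(d[n],*(q[2:]+q[:2]*e),z).round(4))
    cv2.imwrite(f"pics/{n}c.png",cv2.resize(d[n]["image"][130:230,180:330] if n=="scene" else d[n]["image"][165:285,200:325],None,fx=5,fy=5,interpolation=2)[:600,:800,::-1])
E
```

```text
scene red [270.1 139.8] [267 137   8   7  20] [0.4373 0.2444 0.091 ]
scene red [293.8 167. ] [290 163  10  10  52] [0.6057 0.2238 0.091 ]
scene yellow [246.2 165. ] [245 164   3   3   6] [0.459  0.0955 0.065 ]
  end [0.4518 0.0965 0.065 ]
  end [0.4652 0.0946 0.065 ]
scene yellow [249.8 170. ] [249 169   3   3   6] [0.4883 0.0909 0.065 ]
  end [0.4822 0.0918 0.065 ]
  end [0.4954 0.0899 0.065 ]
scene yellow [253. 174.] [252 173   3   3   5] [0.5121 0.088  0.065 ]
  end [0.5057 0.0895 0.065 ]
  end [0.5185 0.0865 0.065 ]
scene yellow [256.4 178.2] [256 177   2   3   5] [0.5369 0.0853 0.065 ]
  end [0.5313 0.0878 0.065 ]
  end [0.541  0.0834 0.065 ]
scene yellow [259.7 182.3] [259 181   3   3   6] [0.5607 0.0823 0.065 ]
  end [0.5544 0.0824 0.065 ]
  end [0.567  0.0823 0.065 ]
scene green [272.9 195.8] [269 192   9   8  54] [0.6606 0.0633 0.105 ]
side red [229.3 233.8] [226 227   8  15  69] [0.6154 0.2241 0.091 ]
side red [281.4 246.1] [278 239   9  16  93] [0.4484 0.2432 0.091 ]
side yellow [275.  204.2] [259 199  33  11 142] [0.5044 0.0062 0.065 ]
  end [ 0.5645 -0.0026  0.065 ]
  end [0.4457 0.0148 0.065 ]
side yellow [248.  213.3] [245 212   7   3   7] [0.5863 0.0781 0.065 ]
  end [0.5977 0.075  0.065 ]
  end [0.5755 0.081  0.065 ]
side yellow [273.3 219.1] [253 214  44  12  59] [0.4968 0.0898 0.065 ]
  end [0.5679 0.0798 0.065 ]
  end [0.4186 0.1009 0.065 ]
side green [229.4 200.9] [225 198  10   7  54] [0.6519 0.0756 0.105 ]
side green [230.  212.2] [229 212   3   2   4] [0.6349 0.1355 0.105 ]
```

View pics/sidec.png

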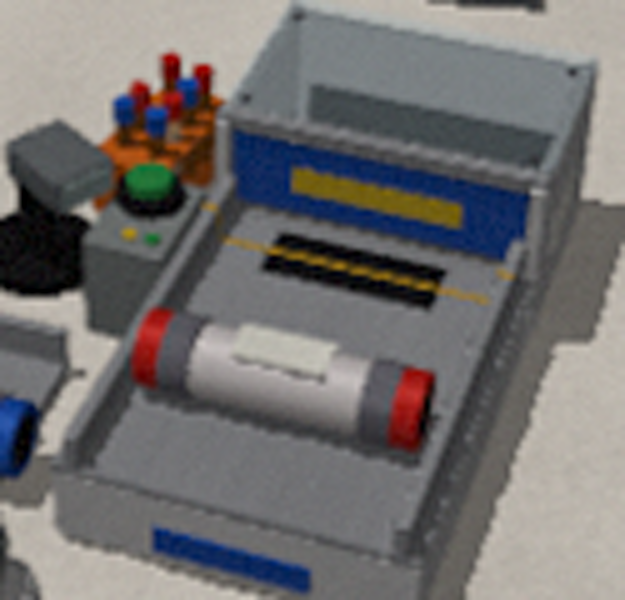

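View pics/scenec.png

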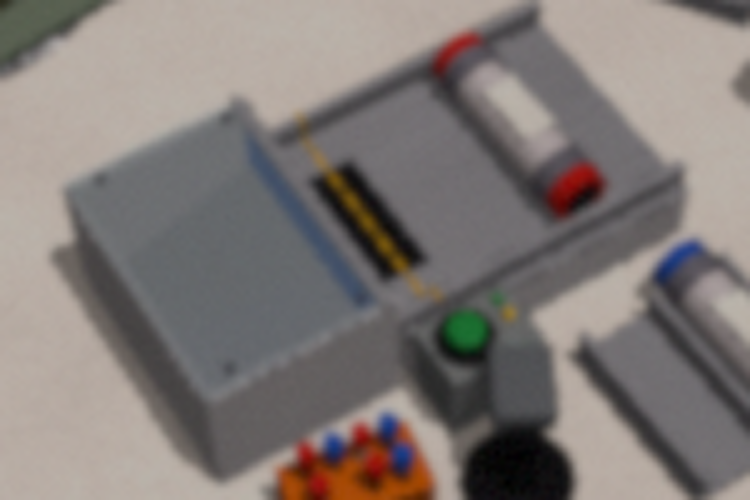

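Estimates: line middle about (0.508, 0.088), rolling direction (-0.135, -0.991), carrier 147 mm before the line and almost square. The button lies at unit y ≈ 0.148, x ≈ 0, as it should. I'll start moving.

```bash
cat >w.py <<'E'
from plant import bot
from h import *
O=np.array([.508,.088,.065]);a=np.arctan2(-.135,.991);uy=np.array([np.cos(a),np.sin(a),0]);ux=np.array([np.sin(a),-np.cos(a),0])
U=np.array([ux,uy,[0,0,1]])
def where():
    s=bot.sense();T=R.from_rotvec(s['orientation']).as_matrix()
    print('t',round(s['time'],2),'unit',(U@(s['ee_pos']-O)).round(4),'\ntool axes in unit',(U@T).T.round(3).tolist(),'F',(U@s['contact_force']).round(1),'w',round(s['width'],3),'q',np.round(s['joint_positions'],2))
if __name__=="__main__":where()
E
python3 -m pendant '[[[0,0,0],[0,0,-1]],[[0,0,0],[0,0,-1]],[[0,0,0],[0,0,-1]],[[0,0,0],[0,0,-1]],[[0,0,0],[0,0,-1]],[[0,0,0],[0,0,-1]],[[0,0,0],[0,0,-1]],[[0,0,0],[0,0,-1]],[[0,0,0],[0,0,-1]],[[0,0,0],[0,0,-1]],[[0.8,0.5,0],[0,0,0]],[[0.8,0.5,0],[0,0,0]],[[0.8,0.5,0],[0,0,0]],[[0.8,0.5,0],[0,0,0]],[[0.8,0.5,0],[0,0,0]],[[0.8,0.5,0],[0,0,0]]]' 0; python3 w.py
```

```text
time: 1.43
ee_pos: [0.3605, -0.3593, 0.2452]
orientation: [-2.374, -2.057, 0.0]
contact_force: [0.9, -0.5, 0.2]
width: 0.0857
finger_force: 0.0
t 1.43 unit [ 0.4631 -0.0857  0.1802] 
tool axes in unit [[-1.0, 0.008, 0.0], [0.008, 1.0, -0.0], [-0.0, -0.0, -1.0]] F [0.4 0.9 0.2] w 0.086 q [ 0.9   0.62 -0.31  1.72  0.24  0.84  0.34]
```

```bash
python3 -m pendant '[[[1,0.15,0],[0,0,0]],[[1,0.15,0],[0,0,0]],[[1,0.15,0],[0,0,0]],[[1,0.15,0],[0,0,0]],[[1,0.15,0],[0,0,0]],[[1,0.15,0],[0,0,0]],[[1,0.15,0],[0,0,0]],[[1,0.15,0],[0,0,0]],[[1,0.15,0],[0,0,0]],[[1,0.15,0],[0,0,0]],[[1,0.15,0],[0,0,0]],[[1,0.15,0],[0,0,0]],[[1,0.15,0],[0,0,0]],[[1,0.15,0],[0,0,0]],[[1,0,0],[0,0,0]],[[1,0,0],[0,0,0]],[[1,0,0],[0,0,0]],[[0,0,0],[0,0,0]]]'; python3 - <<'E'
from w import *
where();s=bot.sense();g=bot.get_image("wrist");cv2.imwrite("pics/w1.png",g["image"][:,:,::-1]);print(g["hand_eye"],g["intrinsics"])
E
```

```text
time: 2.93
ee_pos: [0.538, 0.308, 0.2443]
orientation: [-2.364, -2.063, -0.001]
contact_force: [-1.6, 0.5, -2.1]
width: 0.0856
finger_force: 0.0
t 2.93 unit [-0.2221  0.      0.1793] 
tool axes in unit [[-1.0, 0.0, 0.003], [0.0, 1.0, -0.003], [-0.003, -0.003, -1.0]] F [-0.3 -1.7 -2.1] w 0.086 q [-0.48  0.78 -0.2   1.3   0.16  1.07 -0.83]
[[-1.03361087e-03  9.63884989e-01  2.66316840e-01  6.77762961e-02]
 [ 9.99999321e-01  8.52786529e-04  7.94625061e-04 -5.95468231e-04]
 [ 5.38815755e-04  2.66317481e-01 -9.63885216e-01 -1.29133403e-01]
 [ 0.00000000e+00  0.00000000e+00  0.00000000e+00  1.00000000e+00]] [[336.09535283   0.         252.2679042 ]
 [  0.         336.09535283 190.52590234]
 [  0.           0.           1.        ]]
```

View pics/w1.png

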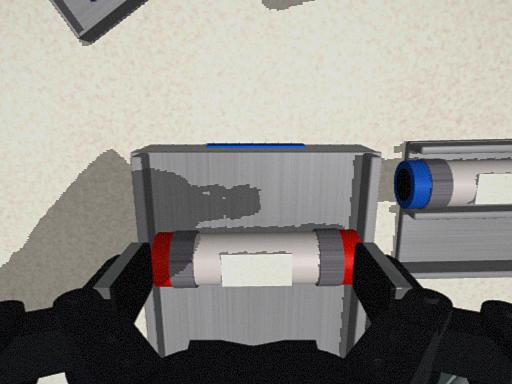

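The wrist view shows the carrier lying square at row ~258, with its caps at u≈160 and 350. The lane's open edge is at row ~150, the rails at u≈150 and 370, and the fingers at the lower left and right.

```bash
cat >>h.py <<'E'
def wristcam(g,s):
    T=np.eye(4);T[:3,:3]=R.from_rotvec(s["orientation"]).as_matrix();T[:3,3]=s["ee_pos"];M=T@np.array(g["hand_eye"])
    return dict(g,origin=M[:3,3],orientation=M[:3,:3])
E
python3 - <<'E'
from w import *
s=bot.sense();g=wristcam(bot.get_image("wrist"),s)
f=lambda u,v,z:(U@(cast(g,u,v,z)-O)).round(4)
for ce,st,p in blobs(g,'red',(130,210,380,310),30):print(ce,st,f(*ce,.091),f(ce[0],st[1],.091),f(ce[0],st[1]+st[3],.091))
print('edge',f(150,152,.065),f(360,152,.065)); print('rails',f(155,310,.065),f(348,310,.065))
E
```

```text
[348.58839779 248.66436464] [338 225  23  55 724] [-0.1528  0.0879  0.026 ] [-0.1759  0.0862  0.026 ] [-0.1207  0.0902  0.026 ]
[159.969163   254.52973568] [150 228  22  55 908] [-0.1473 -0.0852  0.026 ] [-0.1734 -0.0832  0.026 ] [-0.1179 -0.0875  0.026 ]
edge [-0.2382 -0.0944  0.    ] [-0.2376  0.0994  0.    ]
rails [-0.0705 -0.1033 -0.    ] [-0.0701  0.1003  0.    ]
```

```bash
python3 -m pendant '[[[0,0,0.8],[0,0,0]],[[0,0,0.8],[0,0,0]],[[0,0,0.8],[0,0,0]],[[0,0,0.8],[0,0,0]],[[0,0,0.5],[0,0,0]],[[0,0,0.3],[0,0,0]],[[0,0,0],[0,0,0]],[[-0.2,0,0],[0,0,0]],[[-0.2,0,0],[0,0,0]],[[-0.1,0,0],[0,0,0]],[[-0.1,0,0],[0,0,0]],[[0,0,0],[0,0,0]],[[0,0,0],[0,0,0]]]'; python3 - <<'E'
from w import *
where();g=bot.get_image("side");cv2.imwrite("pics/s2.png",cv2.resize(g["image"][130:290,190:350],None,fx=3.7,fy=3.7,interpolation=2)[:,:,::-1])
E
```

```text
time: 4.12
ee_pos: [0.5365, 0.2765, 0.0859]
orientation: [-2.375, -2.057, -0.001]
contact_force: [-0.5, 0.3, -0.5]
width: 0.0854
finger_force: 0.0
t 4.12 unit [-0.1906  0.0028  0.0209] 
tool axes in unit [[-1.0, 0.008, 0.001], [0.008, 1.0, 0.0], [-0.001, 0.0, -1.0]] F [-0.2 -0.6 -0.5] w 0.085 q [-0.45  0.96 -0.16  1.53  0.22  0.67 -0.86]
```

View pics/s2.png

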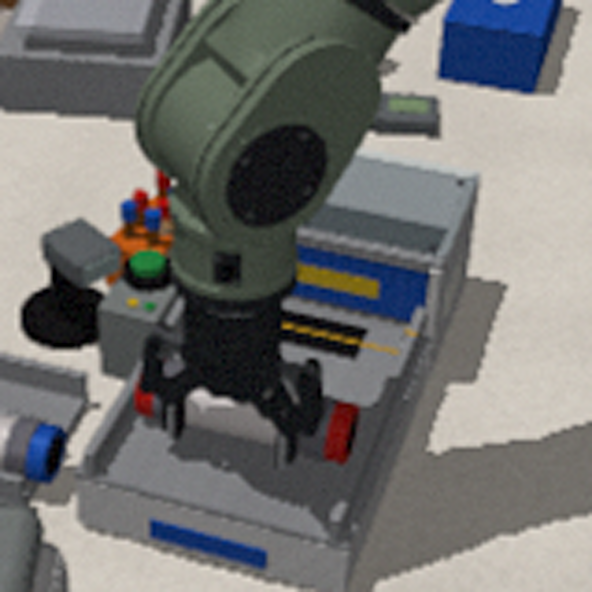

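The side view shows both fingers behind the carrier, inside the rails and tips near the deck. The hand is clear above it, so I'll push.

```bash
python3 -m pendant '[[[-0.06,0,0],[0,0,0]],[[-0.1,0,0],[0,0,0]],[[-0.1,0,0],[0,0,0]],[[-0.1,0,0],[0,0,0]],[[-0.1,0,0],[0,0,0]],[[-0.1,0,0],[0,0,0]],[[-0.1,0,0],[0,0,0]],[[-0.1,0,0],[0,0,0]],[[-0.1,0,0],[0,0,0]],[[-0.1,0,0],[0,0,0]],[[-0.1,0,0],[0,0,0]],[[-0.1,0,0],[0,0,0]],[[-0.1,0,0],[0,0,0]],[[-0.1,0,0],[0,0,0]],[[-0.1,0,0],[0,0,0]],[[-0.1,0,0],[0,0,0]],[[-0.1,0,0],[0,0,0]],[[-0.1,0,0],[0,0,0]],[[-0.1,0,0],[0,0,0]],[[-0.1,0,0],[0,0,0]]]'; python3 w.py; python3 -m pendant '[[[-0.1,0,0],[0,0,0]],[[-0.1,0,0],[0,0,0]],[[-0.1,0,0],[0,0,0]],[[-0.1,0,0],[0,0,0]],[[-0.1,0,0],[0,0,0]],[[-0.1,0,0],[0,0,0]],[[-0.1,0,0],[0,0,0]],[[-0.1,0,0],[0,0,0]],[[-0.1,0,0],[0,0,0]],[[-0.05,0,0],[0,0,0]],[[-0.03,0,0],[0,0,0]],[[0,0,0],[0,0,0]],[[0,0,0],[0,0,0]],[[0,0,0],[0,0,0]]]'; cat >m.py <<'E'
from w import *
where();s=bot.sense();g=wristcam(bot.get_image("wrist"),s);cv2.imwrite("pics/wl.png",g["image"][:,:,::-1]);f=lambda u,v,z:(U@(cast(g,u,v,z)-O)).round(4)
for ce,st,p in blobs(g,'red',(0,100,512,384),15):print('red',ce.round(1),st,f(*ce,.091),f(ce[0],st[1],.091),f(ce[0],st[1]+st[3],.091))
for ce,st,p in blobs(g,'yellow',(0,100,512,384),6):print('y',ce.round(1),st[4],f(*ce,.065),f(*ce,.09))
g=bot.get_image("side");f=lambda u,v,z:(U@(cast(g,u,v,z)-O)).round(4)
cv2.imwrite("pics/sl.png",cv2.resize(g["image"][130:290,190:350],None,fx=3.7,fy=3.7,interpolation=2)[:,:,::-1])
for ce,st,p in blobs(g,'red',(235,180,340,262),10):print('side red',ce.round(1),st,f(*ce,.091))
E
python3 m.py
```

```text
time: 5.83
ee_pos: [0.5251, 0.1986, 0.0853]
orientation: [-2.374, -2.057, -0.0]
contact_force: [0.4, 0.8, 0.1]
width: 0.0855
finger_force: 0.2
t 5.83 unit [-0.1119  0.002   0.0203] 
tool axes in unit [[-1.0, 0.007, 0.0], [0.007, 1.0, -0.0], [-0.0, -0.0, -1.0]] F [-0.8  0.3  0.1] w 0.086 q [-0.33  0.92 -0.17  1.69  0.25  0.56 -0.79]
time: 7.0
ee_pos: [0.5196, 0.1604, 0.0853]
orientation: [-2.374, -2.057, -0.0]
contact_force: [0.5, 1.0, -1.0]
width: 0.0854
finger_force: 0.0
t 7.0 unit [-0.0733  0.0017  0.0203] 
tool axes in unit [[-1.0, 0.007, 0.0], [0.007, 1.0, -0.0], [-0.0, -0.0, -1.0]] F [-1.   0.4 -1. ] w 0.085 q [-0.27  0.9  -0.17  1.76  0.27  0.51 -0.76]
red [461.  302.2] [445 294  34  18 272] [-0.0577  0.0884  0.026 ] [-0.0615  0.0877  0.026 ] [-0.0529  0.0891  0.026 ]
red [ 48.1 304. ] [ 41 298  15  11  56] [-0.0581 -0.085   0.026 ] [-0.061  -0.0845  0.026 ] [-0.0557 -0.0854  0.026 ]
red [ 46.1 379.7] [ 37 375  17   9 121] [-0.0191 -0.0926  0.026 ] [-0.0217 -0.0921  0.026 ] [-0.0167 -0.093   0.026 ]
red [464.7 380.4] [462 377   7   7  37] [-0.0173  0.0964  0.026 ] [-0.0192  0.0961  0.026 ] [-0.0153  0.0967  0.026 ]
side red [241.5 214.5] [240 208   4  12  34] [-0.0455  0.0859  0.026 ]
side red [291.1 223.3] [288 216   8  15  75] [-0.0315 -0.0794  0.026 ]
```

```bash
python3 -m pendant '[[[-0.07,0,0],[0,0,0]],[[-0.1,0,0],[0,0,0]],[[-0.1,0,0],[0,0,0]],[[-0.1,0,0],[0,0,0]],[[-0.1,0,0],[0,0,0]],[[-0.1,0,0],[0,0,0]],[[-0.1,0,0],[0,0,0]],[[-0.07,0,0],[0,0,0]],[[-0.05,0,0],[0,0,0]],[[-0.05,0,0],[0,0,0]],[[-0.03,0,0],[0,0,0]],[[-0.02,0,0],[0,0,0]],[[0,0,0],[0,0,0]],[[0,0,0],[0,0,0]]]'; python3 w.py;python3 -m pendant '[[[0.2,0,0],[0,0,0]],[[0.4,0,0],[0,0,0]],[[0.6,0,0],[0,0,0]],[[0,0,-0.7],[0,0,0]],[[0,0,-1],[0,0,0]],[[0,0,-1],[0,0,0]],[[0,0,-0.5],[0,0,0]],[[0,0,0],[0,0,0]],[[0,0,0],[0,0,0]]]' ; python3 m.py
```

```text
time: 8.27
ee_pos: [0.5145, 0.125, 0.0853]
orientation: [-2.374, -2.057, -0.0]
contact_force: [0.1, 0.5, 0.5]
width: 0.0855
finger_force: 0.0
t 8.27 unit [-0.0376  0.0015  0.0203] 
tool axes in unit [[-1.0, 0.007, 0.0], [0.007, 1.0, -0.0], [-0.0, -0.0, -1.0]] F [-0.5  0.1  0.5] w 0.085 q [-0.21  0.89 -0.17  1.81  0.29  0.47 -0.72]
time: 9.02
ee_pos: [0.5215, 0.1732, 0.2141]
orientation: [2.374, 2.058, 0.003]
contact_force: [-0.8, 0.6, -0.6]
width: 0.0854
finger_force: 0.0
t 9.02 unit [-0.0862  0.0019  0.1491] 
tool axes in unit [[-1.0, 0.007, 0.001], [0.007, 1.0, 0.001], [-0.001, 0.001, -1.0]] F [-0.4 -0.9 -0.6] w 0.085 q [-0.26  0.71 -0.23  1.62  0.2   0.83 -0.71]
red [353.9 291.6] [344 255  23  61 413] [0.0053 0.0869 0.026 ] [-0.0287  0.0844  0.026 ] [0.0293 0.0886 0.026 ]
red [153.2 289.9] [140 256  25  61 615] [ 0.0022 -0.0834  0.026 ] [-0.0292 -0.0807  0.026 ] [ 0.0288 -0.0857  0.026 ]
red [441.5 381. ] [438 377   9   7  36] [0.0994 0.1745 0.026 ] [0.0949 0.1739 0.026 ] [0.1028 0.175  0.026 ]
red [460.  380.4] [453 376  16   8  91] [0.0988 0.1915 0.026 ] [0.0939 0.1907 0.026 ] [0.103  0.1921 0.026 ]
y [429.5 236.7] 125 [-0.0331  0.1592  0.    ] [-0.044  0.145  0.025]
y [254.4 333.3] 2039 [0.0667 0.0021 0.    ] [0.0469 0.0021 0.025 ]
side red [245.6 206.7] [243 200   7  14  54] [-0.0008  0.0879  0.026 ]
side red [293.6 217.8] [290 211   9  15  73] [-0.0008 -0.0797  0.026 ]
```

View pics/wl.png

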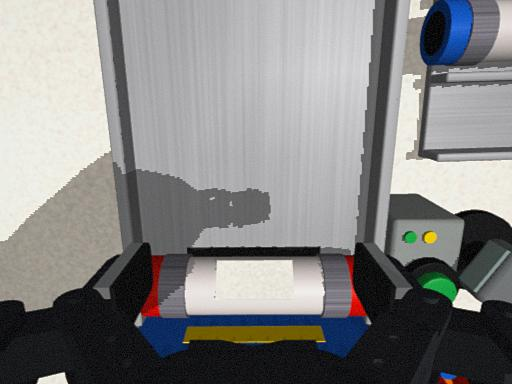

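The carrier lies square over the reader line, centre within about 2 mm by both cameras, with the black window showing behind it at row ~250. The green button is at (438,289). Next I close the fingers and go over the button.

```bash
python3 -m pendant '[[[-0.35,0.6,0],[0,0,0]],[[-0.35,0.6,0],[0,0,0]],[[-0.35,0.6,0],[0,0,0]],[[-0.35,0.6,0],[0,0,0]],[[-0.35,0.6,0],[0,0,0]],[[-0.35,0.6,0],[0,0,0]],[[0,0,0],[0,0,0]],[[0,0,0],[0,0,0]],[[0,0,0],[0,0,0]]]' 1; python3 - <<'E'
from w import *
where();s=bot.sense();g=wristcam(bot.get_image("wrist"),s);cv2.imwrite("pics/w3.png",g["image"][:,:,::-1]);f=lambda u,v,z:(U@(cast(g,u,v,z)-O)).round(4)
for ce,st,p in blobs(g,'green',(0,100,512,384),15):print('green',ce.round(1),st,f(*ce,.105))
for ce,st,p in blobs(g,'red',(0,100,512,384),15):print('red',ce.round(1),st,f(*ce,.091),f(ce[0],st[1],.091),f(ce[0],st[1]+st[3],.091))
E
```

```text
time: 9.87
ee_pos: [0.6513, 0.0695, 0.2122]
orientation: [-2.372, -2.057, 0.002]
contact_force: [0.1, 0.3, 0.2]
width: -0.0001
finger_force: 0.0
t 9.87 unit [-0.001   0.1445  0.1472] 
tool axes in unit [[-1.0, 0.007, 0.0], [0.007, 1.0, -0.002], [-0.0, -0.002, -1.0]] F [-0.3  0.   0.2] w -0.0 q [-0.05  0.88 -0.25  1.19  0.22  1.1  -0.46]
green [236.1 134.4] [230 128  13  14 134] [-0.0442  0.1325  0.04  ]
green [260.7 192.9] [ 240  171   43   44 1463] [-0.0016  0.1497  0.04  ]
red [170.8 188.3] [ 156  156   34   65 1695] [-0.0018  0.0806  0.026 ] [-0.027   0.0824  0.026 ] [0.025  0.0786 0.026 ]
```

View pics/w3.png

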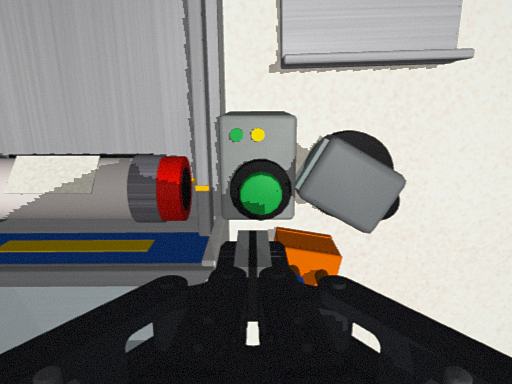

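Both checks agree: the rail's yellow tick (203,188) is level with the carrier's cap centre (171,188). The button at (261,193) is almost under the jaws, and the scanner head starts at u≈298, clear of the closed fingers. Now I press.

```bash
python3 -m pendant '[[[0,0.08,0.5],[0,0,0]],[[0,0,0.7],[0,0,0]],[[0,0,0.6],[0,0,0]],[[0,0,0.4],[0,0,0]],[[0,0,0],[0,0,0]],[[0,0,0.1],[0,0,0]],[[0,0,0.06],[0,0,0]],[[0,0,0.05],[0,0,0]],[[0,0,0.04],[0,0,0]],[[0,0,0.04],[0,0,0]],[[0,0,0],[0,0,0]],[[0,0,0],[0,0,0]]]';python3 w.py
```

```text
time: 10.92
ee_pos: [0.6554, 0.0687, 0.1141]
orientation: [2.374, 2.057, 0.002]
contact_force: [1.0, 3.2, 4.9]
width: 0.0
finger_force: 2.1
t 10.92 unit [-0.0007  0.1486  0.0491] 
tool axes in unit [[-1.0, 0.007, 0.001], [0.007, 1.0, 0.001], [-0.001, 0.001, -1.0]] F [-3.3  0.6  4.9] w 0.0 q [-0.05  1.   -0.23  1.28  0.25  0.89 -0.48]
```

```bash
python3 -m pendant '[[[0,0,0.05],[0,0,0]],[[0,0,0.04],[0,0,0]],[[0,0,0],[0,0,0]],[[0,0,0],[0,0,0]]]';python3 w.py
```

```text
time: 11.25
ee_pos: [0.6556, 0.0687, 0.1126]
orientation: [2.374, 2.057, 0.003]
contact_force: [-9.8, 0.6, 35.6]
width: -0.0
finger_force: 17.9
t 11.25 unit [-0.0008  0.1488  0.0476] 
tool axes in unit [[-1.0, 0.008, 0.001], [0.008, 1.0, 0.002], [-0.001, 0.002, -1.0]] F [ 0.7 -9.8 35.6] w -0.0 q [-0.06  1.   -0.23  1.28  0.25  0.89 -0.48]
```

Bottomed at 35 N, so the button is fully pressed. I lift, go back behind the carrier, open and lean the hand.

```bash
python3 -m pendant '[[[0,0,-0.6],[0,0,0]],[[0,0,-1],[0,0,0]],[[0,0,-0.9],[0,0,0]],[[0.5,-0.62,0],[0,0,0]],[[0.5,-0.62,0],[0,0,0]],[[0.5,-0.62,0],[0,0,0]],[[0.5,-0.62,0],[0,0,0]],[[0.5,-0.62,0],[0,0,0]],[[0.5,-0.62,0],[0,0,0]],[[0,0,0],[0,-1,0]],[[0,0,0],[0,-1,0]],[[0,0,0],[0,-1,0]],[[0,0,0],[0,-1,0]],[[0,0,0],[0,-1,0]],[[0,0,0],[0,0,0]],[[0,0,0],[0,0,0]]]' 0;python3 m.py
```

```text
time: 12.58
ee_pos: [0.5246, 0.2089, 0.2092]
orientation: [2.073, 1.8, -0.557]
contact_force: [0.7, 0.1, -1.1]
width: 0.0855
finger_force: 0.0
t 12.58 unit [-1.221e-01  1.000e-04  1.442e-01] 
tool axes in unit [[-0.866, 0.005, -0.5], [0.006, 1.0, -0.001], [0.5, -0.004, -0.866]] F [-0.2  0.7 -1.1] w 0.085 q [-0.62  0.91 -0.01  1.27  0.38  1.36 -0.93]
red [161.4 223.9] [151 197  23  54 941] [-0.0018 -0.086   0.026 ] [-0.038  -0.0787  0.026 ] [ 0.042  -0.0947  0.026 ]
red [351.7 223. ] [340 197  23  54 909] [-0.0021  0.0902  0.026 ] [-0.0372  0.083   0.026 ] [0.043  0.0993 0.026 ]
red [426.5 280.8] [419 271  16  18 184] [0.103  0.1971 0.026 ] [0.0818 0.1894 0.026 ] [0.1221 0.2039 0.026 ]
y [427.5 187.8] 109 [-0.0218  0.1623  0.    ] [-0.0469  0.1441  0.025 ]
y [144.4 223.9] 35 [ 0.0304 -0.1153  0.    ] [-0.0006 -0.1023  0.025 ]
y [368.2 223.1] 35 [0.0302 0.1193 0.    ] [-0.0007  0.106   0.025 ]
y [255.8 256. ] 1534 [0.0909 0.0018 0.    ] [0.0532 0.0016 0.025 ]
side red [245.5 207.4] [243 201   7  13  47] [-0.0047  0.0867  0.026 ]
side red [293.8 217.7] [290 211   9  15  77] [-0.0004 -0.0804  0.026 ]
```

View pics/sl.png

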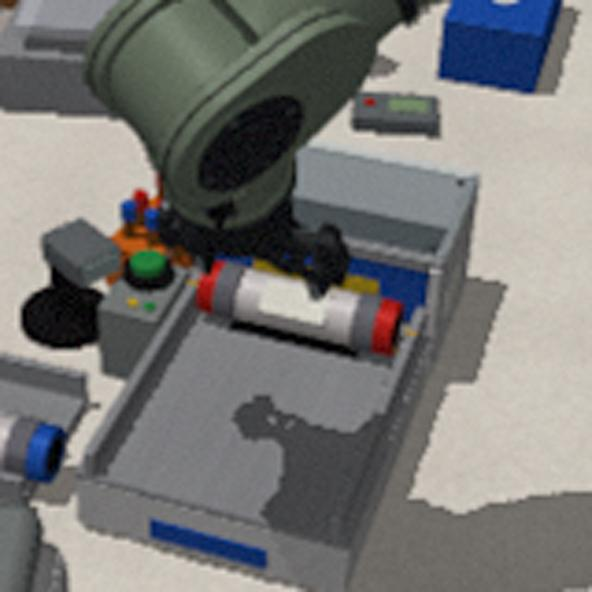

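The ticks (x≈-0.0006) and caps (x≈-0.002) confirm the carrier still lies on the line. The hand leans 30° with the tips ahead, clear above the carrier. I lower it behind the carrier.

```bash
python3 -m pendant '[[[0.2,0,0.6],[0,0,0]],[[0,0,0.8],[0,0,0]],[[0,0,0.8],[0,0,0]],[[0,0,0.7],[0,0,0]],[[0,0,0.4],[0,0,0]],[[0,0,0.1],[0,0,0]],[[0,0,0],[0,0,0]],[[0,0,0],[0,0,0]]]';python3 m.py
```

```text
time: 13.35
ee_pos: [0.5168, 0.1482, 0.0895]
orientation: [2.076, 1.798, -0.553]
contact_force: [-1.1, 0.3, 0.6]
width: 0.0855
finger_force: 0.0
t 13.35 unit [-0.0608  0.0006  0.0245] 
tool axes in unit [[-0.867, 0.007, -0.498], [0.008, 1.0, 0.001], [0.498, -0.003, -0.867]] F [-0.2 -1.2  0.6] w 0.085 q [-0.56  1.03  0.02  1.51  0.45  1.01 -1.01]
red [423.9 283.4] [415 278  19  12 100] [-0.0453  0.0773  0.026 ] [-0.05    0.0756  0.026 ] [-0.0392  0.0795  0.026 ]
side red [293.8 217.7] [291 211   8  15  76] [-0.0002 -0.0804  0.026 ]
```

```bash
python3 -m pendant '[[[-0.13,0,0.075],[0,0,0]],[[-0.13,0,0.075],[0,0,0]],[[-0.13,0,0.075],[0,0,0]],[[-0.13,0,0.075],[0,0,0]],[[-0.13,0,0.075],[0,0,0]],[[-0.13,0,0.075],[0,0,0]],[[-0.13,0,0.075],[0,0,0]],[[-0.13,0,0.075],[0,0,0]],[[-0.13,0,0.075],[0,0,0]],[[-0.13,0,0.075],[0,0,0]],[[-0.13,0,0.075],[0,0,0]],[[-0.13,0,0.075],[0,0,0]],[[-0.13,0,0.075],[0,0,0]],[[0,0,0],[0,0,0]]]';python3 m.py
```

```text
time: 14.62
ee_pos: [0.5047, 0.0688, 0.0884]
orientation: [2.075, 1.796, -0.558]
contact_force: [-0.3, -0.7, 0.1]
width: 0.0853
finger_force: 0.0
t 14.62 unit [ 0.0194 -0.0007  0.0234] 
tool axes in unit [[-0.865, 0.008, -0.501], [0.009, 1.0, -0.001], [0.501, -0.005, -0.865]] F [ 0.8 -0.2  0.1] w 0.085 q [-0.47  0.99  0.05  1.68  0.53  0.85 -1.  ]
red [ 80.5 267.8] [  56  245   55   54 1422] [ 0.0188 -0.0735  0.026 ] [ 0.0025 -0.0673  0.026 ] [ 0.0466 -0.0839  0.026 ]
red [442.7 273.5] [ 410  244   58   67 1902] [0.0247 0.0801 0.026 ] [0.0031 0.0716 0.026 ] [0.0609 0.0943 0.026 ]
y [259.6 189.1] 3452 [-0.0011  0.0019  0.    ] [-0.0264  0.0014  0.025 ]
y [503.2 207.1] 293 [0.0114 0.1124 0.    ] [-0.0169  0.0847  0.025 ]
y [ 13.7 215.5] 413 [ 0.0153 -0.1128  0.    ] [-0.014  -0.0851  0.025 ]
y [  0.3 240.1] 7 [ 0.0346 -0.1297  0.    ] [ 0.0005 -0.0978  0.025 ]
y [168.4 348.9] 274 [ 0.1867 -0.0728  0.    ] [ 0.1152 -0.0549  0.025 ]
y [338.2 348.5] 279 [ 0.1868  0.0679 -0.    ] [0.1153 0.0512 0.025 ]
side red [298.2 209.2] [295 203   8  14  74] [ 0.0492 -0.0827  0.026 ]
```

View pics/sl.png

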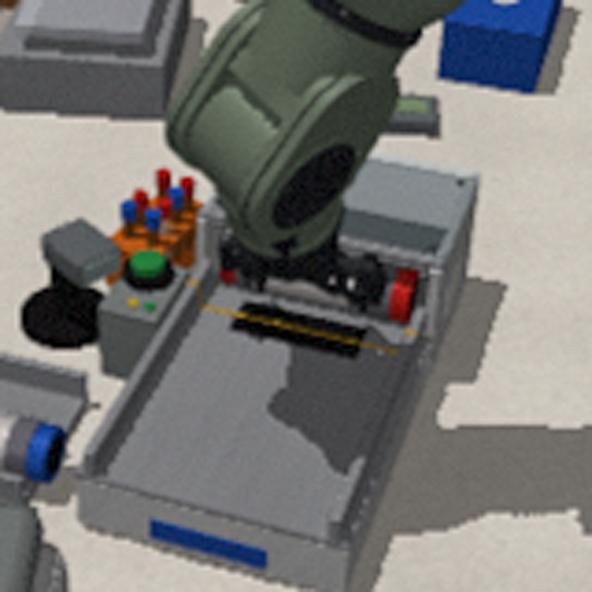

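The carrier is past the sill and against the flap, and the bare yellow line reads x = -0.001, so the frame is right. I push on another 24 mm.

```bash
python3 -m pendant '[[[-0.12,0,0.1],[0,0,0]],[[-0.12,0,0.1],[0,0,0]],[[-0.12,0,0.1],[0,0,0]],[[-0.12,0,0.08],[0,0,0]],[[0,0,0],[0,0,0]],[[0,0,0],[0,0,0]],[[0,0,0],[0,0,0]],[[0,0,0],[0,0,0]]]';python3 m.py
```

```text
time: 15.38
ee_pos: [0.5017, 0.047, 0.0848]
orientation: [2.075, 1.798, -0.555]
contact_force: [0.1, 2.0, -1.1]
width: 0.0855
finger_force: 0.7
t 15.38 unit [ 0.0415 -0.0007  0.0198] 
tool axes in unit [[-0.866, 0.006, -0.5], [0.007, 1.0, 0.0], [0.5, -0.003, -0.866]] F [-2.  -0.2 -1.1] w 0.086 q [-0.45  0.98  0.07  1.72  0.55  0.8  -1.  ]
y [254.9 154.3] 4915 [-0.0014 -0.0002  0.    ] [-0.0218 -0.0002  0.025 ]
y [252.1 292.5] 8575 [ 0.1053 -0.0021  0.    ] [ 0.0577 -0.0017  0.025 ]
```

The caps have gone and the flap's label is back, so the carrier has rolled in and the flap leans on the fingertips. I withdraw.

```bash
python3 -m pendant '[[[0.2,0,-0.12],[0,0,0]],[[0.4,0,-0.24],[0,0,0]],[[0.5,0,-0.3],[0,0,0]],[[0.5,0,-0.3],[0,0,0]],[[0.5,0,-0.3],[0,0,0]],[[0.4,0,-0.24],[0,0,0]],[[0,0,-0.8],[0,0,0]],[[0,0,-1],[0,0,0]],[[0,0,-1],[0,0,0]],[[0,0,-1],[0,0,0]],[[0,0,0],[0,0,0]],[[0,0,0],[0,0,0]]]';python3 - <<'E'
import m
from w import *
a=cv2.imread("pics/wl.png");b=cv2.resize(cv2.imread("pics/sl.png"),(384,384));cv2.imwrite("pics/f.png",cv2.resize(np.hstack([a,b]),(798,342)))
E
```

```text
time: 16.48
ee_pos: [0.529, 0.2389, 0.2196]
orientation: [2.075, 1.8, -0.552]
contact_force: [-0.1, -0.4, -1.5]
width: 0.0854
finger_force: 0.0
t 16.48 unit [-0.1524  0.0005  0.1546] 
tool axes in unit [[-0.867, 0.006, -0.498], [0.006, 1.0, 0.001], [0.498, -0.002, -0.867]] F [ 0.4 -0.1 -1.5] w 0.085 q [-0.65  0.94 -0.01  1.16  0.36  1.44 -0.92]
y [410.8 203.1] 86 [-0.02    0.1615  0.    ] [-0.0474  0.1442  0.025 ]
y [256.3 216.2] 570 [-0.0005  0.003   0.    ] [-0.0299  0.0028  0.025 ]
y [156.5 231.6] 75 [ 0.0253 -0.1092  0.    ] [-0.0069 -0.0975  0.025 ]
y [354.1 230.8] 75 [0.0257 0.1129 0.    ] [-0.0066  0.1008  0.025 ]
y [255.1 262.6] 1734 [0.0894 0.0017 0.    ] [0.0503 0.0016 0.025 ]
```

View pics/f.png

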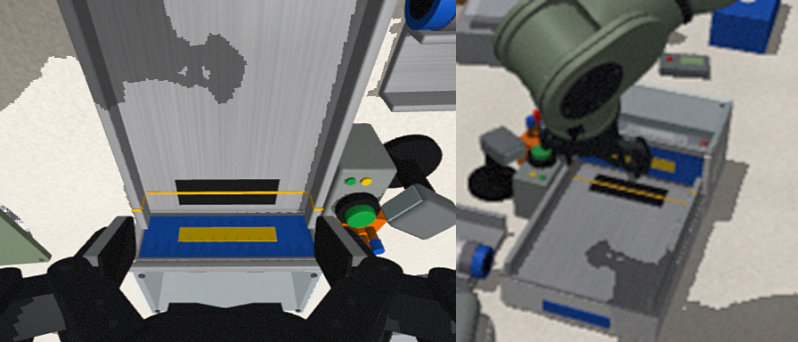

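The lane is empty and the flap hangs shut. A reddish cap shows through the cover at (706,142). One numeric check that the carrier lies against the buffer, then I hand in.

```bash
python3 -m pendant '[[[0,0,0],[0,0,0]],[[0,0,0],[0,0,0]],[[0,0,0],[0,0,0]],[[0,0,0],[0,0,0]],[[0,0,0],[0,0,0]],[[0,0,0],[0,0,0]]]' >/dev/null; python3 - <<'E'
from w import *
for n,(x0,y0,x1,y1) in(("scene",(195,150,262,220)),("side",(245,165,322,212))):
    g=bot.get_image(n);i=g["image"].astype(int);m=np.zeros(i.shape[:2],np.uint8);m[y0:y1,x0:x1]=((i[...,0]-np.maximum(i[...,1],i[...,2]))>18)[y0:y1,x0:x1]
    k,l,st,c=cv2.connectedComponentsWithStats(m)
    for j in range(1,k):
        if st[j,4]>4:print(n,c[j].round(1),st[j,4],(U@(cast(g,*c[j],.065-.047+.028)-O)).round(3))
E
```

```text
scene [251.9 172.5] 66 [-0.008 -0.017 -0.019]
scene [206.5 177.9] 24 [ 0.164 -0.094 -0.019]
scene [252.1 216.7] 43 [ 0.101  0.161 -0.019]
scene [260.2 216.1] 12 [ 0.074  0.175 -0.019]
scene [240.5 218.3] 12 [ 0.143  0.143 -0.019]
side [305.6 196.4] 15 [ 0.192 -0.078 -0.019]
side [286.3 206.6] 28 [ 0.107 -0.028 -0.019]
```

```bash
python3 -c "
from plant import bot
print(bot.sign_off())"
```

```text
the job is handed in; nothing more can be done
None
```

I handed the job in: the carrier rested on the reader line, the button was pressed to its stop (35 N), and the carrier then rolled into the bay, about 0.16 m beyond the line, with the flap shut behind it; no verdict came back.

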